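# Find the rattling tin and hold it out over the tray

## Robot

A 6-joint arm with a two-finger parallel gripper is mounted at the origin on a cart in front of the work surface, level with it; the furniture and walls round the work are solid. World frame = base frame: x ahead of the robot, y to its left, z up, the work surface at z = 0. Lengths are in mm, angles in rad, forces in N, time in s.
With the tool pointing down it reaches from about 300 to 825 mm from the base axis. Payload 5.4 kg.
Tool frame: the origin (TCP) lies at the centre of the arm's flange, where the gripper is bolted on; the fingertips stand 190 mm ahead of it and the grasp point (between the pads) lies 171 mm ahead of it (grasp_offset is the z of the grasp point in the tool frame, in mm); z points along the fingers, y is the line along which they close (so a half turn about z gives the same grasp; the last joint's range is limited). The gripper opens to 92 mm and grips with 3 to 60 N. Pads are 20 mm wide; open, the fingers measure 128 mm over their backs; the gripper's body (75 mm by 189 mm) begins 69 mm behind the grasp point.
Start: joints at [1.119, 0.158, 1.597, -0, 1.386, -0.21], TCP at [137.696, 558.254, 404.701] pointing down, gripper open.
Joint ranges: [-2.91, 2.91], [-0.94, 2.29], [0.18, 2.7], [-1.29, 4.43], [0.17, 2.64], [-3, 3]. Speed limits (rad/s): [2.57, 2.57, 3.14, 3.14, 3.14, 3.14].

## Interface

Orientations are given as a unit quaternion [x, y, z, w].
In Python, from station import * gives the robot as it stands. The module is installed in compiled form; this text tells all that it offers.
- The arm moves only by the tool arm_command, never from a script. Its argument "rows" is a list of rows, each a list of 3 entries, a list of its own where there are three numbers: the shift along the world's x, y, z in units of 0.15 m (1.0 is 0.15 m), then the turn, a rotation vector about the world's x, y, z in units of pi/2 rad (1.0 is pi/2 rad), then the opening, from -1 (shut) to 1 (fully open). In form: [[[dx, dy, dz], [rx, ry, rz], gripper], ...]. A call has 1 to 20 rows; each row shifts and turns the commanded pose from where the row before left it; what a row does not reach is not made up. A row lasts 1/12 s, in which the tool goes at most 41.7 mm and 7.16 degrees, less where a joint would pass 70% of its speed; a pose out of reach is approached as far as the arm can. A call with a number of a shift or a turn outside -1 to 1 is refused whole. A call with a gripper value outside its range is refused whole. The fingers move at their own pace and stop on an object; "squeeze" is the grip in N (left out, the last holds). Time passes only in rows, so rows that do not move let the fingers close. It gives the time, the measured TCP pose, the force, the opening and the grip force at its end, in the units of the state.
- state(): the state, without advancing time (a new reading comes with each control period).
- camera(name): name is "side" or "top"; returns the picture (400x640x3 uint8, blue, green, red); there is no depth.
- get_calibration(name): a dict with "vertical_fov" (degrees; the focal length in pixels is half the picture's height over the tangent of half this angle, whatever the lens; pixels are square), "cx", "cy" (the principal point, pixels), "distortion" ([k1, k2, p1, p2, k3] as OpenCV has them; the pictures are not rectified), "rvec" (rotation vector, rad) and "tvec" (3), from world to camera coordinates, as OpenCV has them. Camera axes: x right, y down, z forward; pixel columns grow to the right and rows downward; lengths in mm; the calibration is good to about 2 mm. A picture is of the moment at which its call begins. get_calibration takes no time and is no camera call.
- finish_job(): hands the job in; it is judged then, once.
The state is a dict: "time": time; "joint_positions": joint angles; "joint_velocities": joint speeds; "tau": joint torques, N m; "ee_pos": TCP position; "ee_rot": TCP orientation; "ft_force": force on the tool from outside, world axes, zero at the start; "wrist_torque": the same for the moment, N m; "opening": finger opening in mm; "finger_force": force on a finger pad.
Only numpy, scipy, OpenCV 4.12 (cv2) and the standard library are available. Lean on these libraries where they do the work, as an engineer would, in place of code of your own. Each camera call takes 0.05 s, during which the arm holds its last target. There are 200 camera calls.

## Task

Each of the three identical sealed tins with orange lids should have its ball packed tight, but in one the packing was forgotten: pick the tins up one at a time, shake or tip each until you find the one whose ball knocks about loose, and stand any tin that does not rattle back upright on the worktop. Hold the rattling tin out forward, upright and still, over the middle of the steel tray, about a hand's width (10 to 20 cm) above it, and finish while still holding it there: do not put it down or let go. Leave the other things on the bench where they are.

Things in the scene. Friction and masses are not known exactly. Their poses are not given: they have to be found in the camera images.
- tin_a: one of three look-alike sealed tins: bare-metal round can, orange lid fixed on, 64 mm across, 70 mm tall, rigid straight sides; grip anywhere 15 to 60 mm above its base. 0.26 to 0.37 kg in all, at random: weight tells nothing. Clear round window, 15 mm, in the lid's middle. Origin: centre of the underside; z: its axis, up
- ball_a: white heavy ball sealed in tin_a, 22 mm across, 0.08 kg; origin: its centre. Starts in its seat, showing white in the window. In two tins (not told which) packing holds it there within 3 mm always. In the third, tipping the tin over 25 degrees or shaking it briskly to and fro throws it from its seat and it knocks from wall to wall, up to 18 mm off the axis
- tin_a_seat (a point): ball seat in tin_a: on the axis, 50 mm above the underside; the centre of a seated ball is here. A low ring about it holds the ball against slight tilts and bumps; the black floor round it falls outward by 7 degrees, so that a ball once shaken out stays by the wall when the tin is level again, and the window then shows dark, not white
- tin_b: one of three look-alike sealed tins: bare-metal round can, orange lid fixed on, 64 mm across, 70 mm tall, rigid straight sides; grip anywhere 15 to 60 mm above its base. 0.26 to 0.37 kg in all, at random: weight tells nothing. Clear round window, 15 mm, in the lid's middle. Origin: centre of the underside; z: its axis, up
- ball_b: white heavy ball sealed in tin_b, 22 mm across, 0.08 kg; origin: its centre. Starts in its seat, showing white in the window. In two tins (not told which) packing holds it there within 3 mm always. In the third, tipping the tin over 25 degrees or shaking it briskly to and fro throws it from its seat and it knocks from wall to wall, up to 18 mm off the axis
- tin_b_seat (a point): ball seat in tin_b: on the axis, 50 mm above the underside; the centre of a seated ball is here. A low ring about it holds the ball against slight tilts and bumps; the black floor round it falls outward by 7 degrees, so that a ball once shaken out stays by the wall when the tin is level again, and the window then shows dark, not white
- tin_c: one of three look-alike sealed tins: bare-metal round can, orange lid fixed on, 64 mm across, 70 mm tall, rigid straight sides; grip anywhere 15 to 60 mm above its base. 0.26 to 0.37 kg in all, at random: weight tells nothing. Clear round window, 15 mm, in the lid's middle. Origin: centre of the underside; z: its axis, up
- ball_c: white heavy ball sealed in tin_c, 22 mm across, 0.08 kg; origin: its centre. Starts in its seat, showing white in the window. In two tins (not told which) packing holds it there within 3 mm always. In the third, tipping the tin over 25 degrees or shaking it briskly to and fro throws it from its seat and it knocks from wall to wall, up to 18 mm off the axis
- tin_c_seat (a point): ball seat in tin_c: on the axis, 50 mm above the underside; the centre of a seated ball is here. A low ring about it holds the ball against slight tilts and bumps; the black floor round it falls outward by 7 degrees, so that a ball once shaken out stays by the wall when the tin is level again, and the window then shows dark, not white
- tray: open shallow stainless tray fixed on the worktop beyond the tins, 160 (x) x 200 (y) x 25 mm high, walls 3 mm; origin at the centre of its underside; x and y along its sides
- tip_rack: blue-and-white pipette tip box, 83 x 121 x 72 mm high; a bystander, loose; origin at the centre of its underside
- tape_roll: roll of green tape lying flat, 68 across, 19 mm high; a bystander, loose; origin at the centre of its underside
- timer: small light-grey laboratory timer lying flat, 70 x 62 x 20 mm high; a bystander, loose; origin at the centre of its underside
- petri: closed petri dish, clear to greyish, 68 across, 14 mm high; a bystander, loose; origin at the centre of its underside
- tub: round white screw-lid tub, 94 across, 91 mm high; a bystander, loose; origin at the centre of its underside
There are look-alikes about, which are no part of the job. What is shaped like the tin_a but brown or purple is not meant.

How it is judged:
By the outcome, as a careful person would: the job done as asked, in the order asked, and still so for the second after the job is handed in, while the arm keeps its last pose, push and grip.
It also fails if it takes over 72 s, if anything falls off the work surface, if the arm or the gripper's body presses on something with over 40 N, if the wrist force passes 120 N, or if a joint passes its speed limit or range.

## Working session

There is one attempt and no reset: what is moved stays moved. The work goes in short steps, Python scripts to look and compute and a tool call to move; the robot and the scene stay as the last step left them, time stands still between calls to the robot, and variables do not carry over. Pictures are saved under pics/ and viewed, at most 10 in all, crops included, and the job is handed in when it is done.

Besides the shell and the picture viewer there is one more tool, called after "Emit:" as name(argument=value, ...) on one line, values as JSON. arm_command: Moves the arm, as the interface text tells. Its arguments: {"type":"object","properties":{"rows":{"type":"array","items":{"type":"array"}},"squeeze":{"type":"number"}},"required":["rows"]}

```bash
mkdir -p pics; cat > h.py <<'E'
from station import *
import numpy as np, cv2
def cal(n):
    c=get_calibration(n); f=200/np.tan(np.radians(c["vertical_fov"])/2)
    K=np.array([[f,0,c["cx"]],[0,f,c["cy"]],[0,0,1.]]); R=cv2.Rodrigues(np.array(c["rvec"],float))[0]
    return K,np.array(c["distortion"],float),R,np.array(c["tvec"],float).ravel()
def on_plane(n,uv,z):
    K,d,R,t=cal(n); p=cv2.undistortPoints(np.array([[uv]],float),K,d)[0,0]
    o=-R.T@t; r=R.T@np.array([p[0],p[1],1]); return o+r*(z-o[2])/r[2]
def proj(n,P):
    K,d,R,t=cal(n); return cv2.projectPoints(np.array([P],float),cv2.Rodrigues(R)[0],t,K,d)[0][0,0]
E
python3 - <<'E'
from h import *
a=camera("top");b=camera("side");cv2.imwrite("pics/top0.png",a);cv2.imwrite("pics/side0.png",b)
for n in("top","side"):
    K,d,R,t=cal(n);print(n,-R.T@t,R[2],K[0,0])
h=cv2.cvtColor(a,cv2.COLOR_BGR2HSV)
m=cv2.inRange(h,(5,150,120),(22,255,255))
for c in cv2.findContours(m,0,2)[0]:
    if cv2.contourArea(c)>60:
        (u,v),r=cv2.minEnclosingCircle(c);print(cv2.contourArea(c),u,v,r,on_plane("top",(u,v),70).round())
print(state())
E
```

```text
top [ 193.67197591  -19.32235739 1627.85634887] [ 0.2002055   0.02351066 -0.9794718 ] 489.5441422758541
side [  621.6546223  -1496.52632255   736.25939996] [-0.06989563  0.91221189 -0.40371286] 514.1717781812582
313.5 398.8333435058594 235.55555725097656 10.45649528503418 [ 421. -257.   70.]
301.0 330.1163635253906 217.17295837402344 10.280104637145996 [461. -34.  70.]
301.5 231.87930297851562 210.12069702148438 10.459959030151367 [457. 284.  70.]
{'time': 0.1, 'joint_positions': array([ 1.11891264e+00,  1.58975738e-01,  1.59805546e+00,  1.33067087e-05,
        1.38619194e+00, -2.10099449e-01]), 'joint_velocities': array([ 0.00079426, -0.00052699, -0.00248222,  0.00130227,  0.00053828,
       -0.00151972]), 'tau': array([ 2.62784288e-04, -3.86508501e+01, -3.22958136e+01,  7.02570565e-02,
        3.40113952e-02, -2.20677765e-05]), 'ee_pos': array([137.58780262, 558.05157488, 403.84836389]), 'ee_rot': array([ 1.20599039e-01,  9.92700966e-01, -7.68865045e-04, -2.71122145e-04]), 'ft_force': array([ 0.17007465, -1.29553697, -0.57710697]), 'wrist_torque': array([ 0.00822513, -0.02354127, -0.07876312]), 'finger_force': 0.0, 'opening': 91.85471829996767}
```

View pics/top0.png

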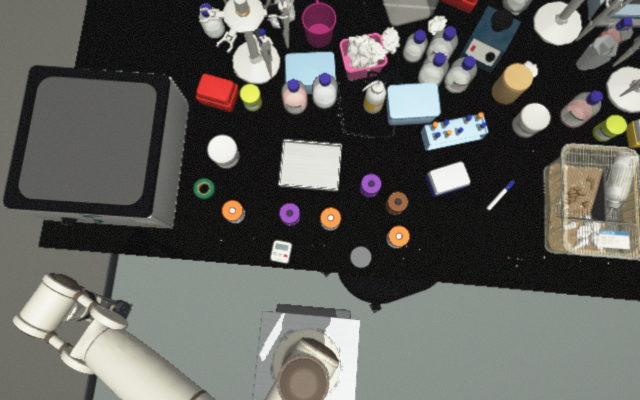

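View pics/side0.png

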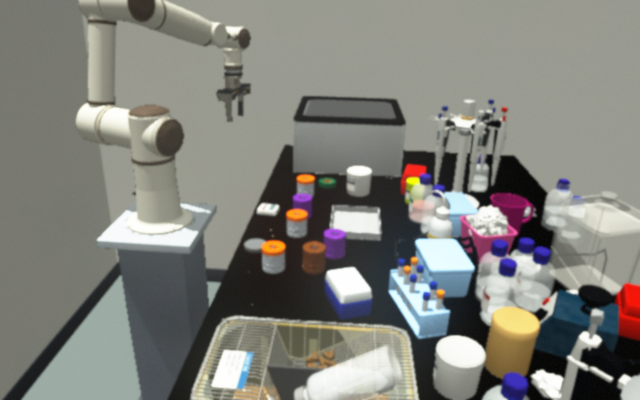

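The top view shows the tins at (232,210), (330,217) and (399,236), all white-windowed, and the tray near (310,165). In the side view the scene is clear. I'll start with the left tin.

Emit:
arm_command(rows=[[[0.177,-0.152,0],[0,0,0.077],1],[[0.177,-0.152,0],[0,0,0.077],1],[[0.177,-0.152,0],[0,0,0],1],[[0.177,-0.152,0],[0,0,0],1],[[0.177,-0.152,0],[0,0,0],1],[[0.177,-0.152,0],[0,0,0],1],[[0.177,-0.152,0],[0,0,0],1],[[0.177,-0.152,0],[0,0,0],1],[[0.177,-0.152,0],[0,0,0],1],[[0.177,-0.152,0],[0,0,0],1],[[0.177,-0.152,0],[0,0,0],1],[[0.177,-0.152,0],[0,0,0],1],[[0,0,0],[0,0,0],1]])

```text
time: 1.18
ee_pos: [459.5, 281.2, 404.3]
ee_rot: [0.003, 1.0, -0.001, 0.001]
ft_force: [0.3, -0.5, 0.4]
opening: 91.7
finger_force: 0.0
```

```bash
python3 - <<'E'
from h import *
b=cv2.imread("pics/side0.png");a=cv2.imread("pics/top0.png")
h=cv2.cvtColor(b,cv2.COLOR_BGR2HSV);m=cv2.inRange(h,(5,150,120),(20,255,255))
for c in cv2.findContours(m,0,2)[0]:
    if cv2.contourArea(c)>60: x,y,w,hh=cv2.boundingRect(c);print(x+w/2,y,y+hh)
for P in((457,284,70),(461,-34,70),(421,-257,70)):print(proj("side",P))
print("tray",[on_plane("top",p,25).round() for p in((284,141),(341,143),(337,191),(279,187))])
for n,p in dict(purp1=(290,214),purp2=(371,184),brown=(397,203)).items():print(n,on_plane("top",p,70).round())
s=state();print(s["ee_pos"],s["ee_rot"],s["time"],s["joint_positions"])
E
```

```text
314.0 241 253
273.5 240 256
296.5 209 221
305.5 174 184
[304.94385508 176.55938784]
[296.3554009  211.73409117]
[272.79807025 244.12282368]
tray [array([719., 145.,  25.]), array([729., -51.,  25.]), array([560., -50.,  25.]), array([557., 145.,  25.])]
purp1 [460.  96.  70.]
purp2 [ 582. -158.   70.]
brown [ 526. -246.   70.]
[459.48490541 281.23628023 404.26140694] [ 3.15288660e-03  9.99994394e-01 -9.55775529e-04  5.98648240e-04] 1.1833 [ 0.32535414  0.06482872  1.69947278 -0.0022376   1.37677508 -1.23870554]
```

Emit:
arm_command(rows=[[[-0.008,0.01,-0.25],[0,0,0],1],[[-0.008,0.01,-0.25],[0,0,0],1],[[0,0,-0.25],[0,0,0],1],[[0,0,-0.25],[0,0,0],1],[[0,0,-0.17],[0,0,0],1],[[0,0,-0.085],[0,0,0],1],[[0,0,0],[0,0,0],-1],[[0,0,0],[0,0,0],-1],[[0,0,0],[0,0,0],-1],[[0,0,0],[0,0,0],-1],[[0,0,0],[0,0,0],-1],[[0,0,0],[0,0,0],-1]], squeeze=35)

```text
time: 2.18
ee_pos: [454.3, 288.1, 218.0]
ee_rot: [0.0, 1.0, 0.0, 0.001]
ft_force: [-0.1, -1.1, 4.2]
opening: 64.0
finger_force: 35.0
```

Emit:
arm_command(rows=[[[0,0,0.2],[0,0,0],-1],[[0,0,0.2],[0,0,0],-1],[[0,0,0.2],[0,0,0],-1],[[0,0,0.2],[0,-0.075,0],-1],[[0,0,0],[0,-0.075,0],-1],[[0,0,0],[0,-0.075,0],-1],[[0,0,0],[0,-0.075,0],-1],[[0,0,0],[0,-0.075,0],-1],[[0,0,0],[0,-0.075,0],-1],[[0,0,0],[0,0,0],-1],[[0,0,0],[0,0,0],-1],[[0,0,0],[0,0,0],-1],[[0,0,0],[0,0,0],-1]])

```text
time: 3.27
ee_pos: [453.9, 287.7, 336.5]
ee_rot: [0.001, 0.939, 0.0, 0.345]
ft_force: [0.1, -0.5, -3.0]
opening: 64.3
finger_force: 35.0
```

```bash
python3 - <<'E'
from h import *
s=state();print(s["joint_positions"],s["ee_rot"],s["wrist_torque"])
P=s["ee_pos"]
from scipy.spatial.transform import Rotation as Ro
L=P+Ro.from_quat(s["ee_rot"]).apply([0,0,146]);print(L)
o=[]
for n in("top","side"):
    u,v=proj(n,L).astype(int);a=camera(n);print(u,v);o.append(cv2.resize(a[max(v-50,0):v+50,max(u-50,0):u+50],(400,400),interpolation=cv2.INTER_CUBIC))
cv2.imwrite("pics/t1.png",np.hstack(o))
E
```

```text
[ 0.40378525 -0.01906191  1.99095561 -0.49795853  0.56313579 -0.82323525] [9.86035531e-04 9.38596175e-01 6.58203112e-05 3.45016294e-01] [-0.00285565  0.75934312 -0.03712896]
[548.48567872 287.64995599 225.23772718]
225 170
331 136
```

View pics/t1.png

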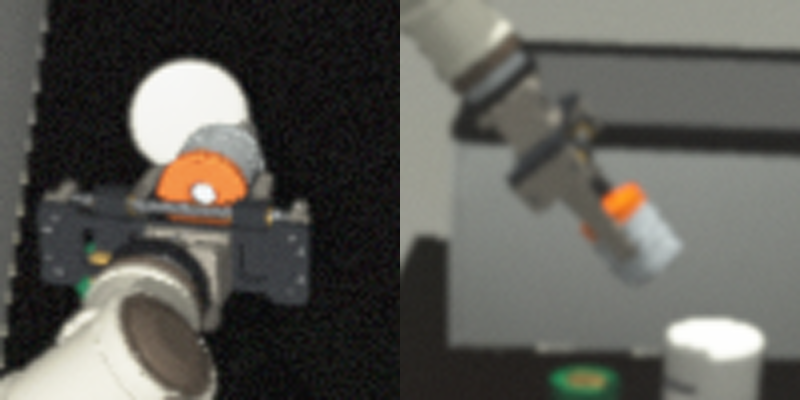

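Left crop: the window at about (203,192) is still white at a 40° tilt, so this tin is packed. I'll set it back down and move to the middle tin, checking it level on the way.

Emit:
arm_command(rows=[[[0,0,0],[0,0.075,0],-1],[[0,0,0],[0,0.075,0],-1],[[0,0,0],[0,0.075,0],-1],[[0,0,0],[0,0.075,0],-1],[[0,0,0],[0,0.075,0],-1],[[0,0,0],[0,0.075,0],-1],[[0,0,-0.2],[0,0,0],-1],[[0,0,-0.2],[0,0,0],-1],[[0,0,-0.18],[0,0,0],-1],[[0,0,-0.1],[0,0,0],-1],[[0,0,-0.06],[0,0,0],-1],[[0,0,-0.04],[0,0,0],-1],[[0,0,-0.01],[0,0,0],-1],[[0,0,0],[0,0,0],-1]])

```text
time: 4.53
ee_pos: [454.4, 288.1, 218.8]
ee_rot: [0.0, 1.0, 0.0, 0.001]
ft_force: [-0.0, -0.4, -3.3]
opening: 64.3
finger_force: 35.0
```

Emit:
arm_command(rows=[[[0,0,-0.008],[0,0,0],-1],[[0,0,0],[0,0,0],-1],[[0,0,0],[0,0,0],-1]])

```text
time: 4.78
ee_pos: [454.4, 288.2, 218.0]
ee_rot: [0.0, 1.0, 0.001, 0.001]
ft_force: [0.4, -0.0, 0.5]
opening: 64.4
finger_force: 35.0
```

Emit:
arm_command(rows=[[[0,0,0],[0,0,0],1],[[0,0,0],[0,0,0],1],[[0,0,0],[0,0,0],1],[[0,0,0.1],[0,0,0],1],[[0,0,0.25],[0,0,0],1],[[0,0,0.25],[0,0,0],1],[[0,0,0.25],[0,0,0],1],[[0.005,-0.239,0.05],[0,0,0],1],[[0.005,-0.239,0],[0,0,0],1],[[0.005,-0.239,0],[0,0,0],1],[[0.005,-0.239,0],[0,0,0],1],[[0.005,-0.239,0],[0,0,0],1],[[0.005,-0.239,0],[0,0,0],1],[[0.005,-0.239,0],[0,0,0],1],[[0.005,-0.239,0],[0,0,0],1],[[0.005,-0.239,0],[0,0,0],1],[[0,0,0],[0,0,0],1],[[0,0,0],[0,0,0],1]])

```text
time: 6.28
ee_pos: [460.4, -36.2, 352.0]
ee_rot: [0.002, 1.0, 0.0, 0.0]
ft_force: [0.6, 0.1, 0.3]
opening: 92.3
finger_force: 0.0
```

```bash
python3 - <<'E'
from h import *
a=camera("top");b=camera("side")
print(state()["joint_positions"])
f=lambda i,u,v:cv2.resize(i[v-40:v+40,u-40:u+40],(400,400),interpolation=cv2.INTER_CUBIC)
cv2.imwrite("pics/t2.png",np.hstack([f(a,232,210),f(b,305,178)]))
E
```

```text
[-3.37145611e-01 -9.42134631e-02  1.96350755e+00  5.14565193e-04
  1.27261265e+00 -1.90722195e+00]
```

View pics/t2.png

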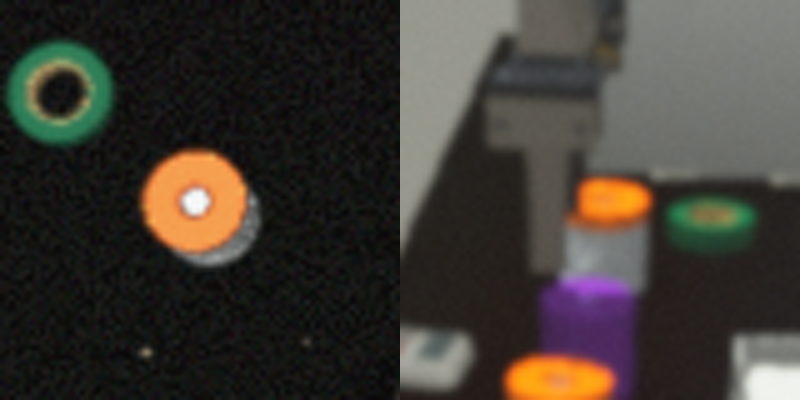

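The left tin is upright at crop (195,202) with a white window. The arm is over the middle tin, so I'll pick it up and tip it.

Emit:
arm_command(rows=[[[0,0.012,-0.25],[0,0,0],1],[[0,0,-0.25],[0,0,0],1],[[0,0,-0.2],[0,0,0],1],[[0,0,-0.15],[0,0,0],1],[[0,0,-0.05],[0,0,0],1],[[0,0,0],[0,0,0],-1],[[0,0,0],[0,0,0],-1],[[0,0,0],[0,0,0],-1],[[0,0,0],[0,0,0],-1],[[0,0,0],[0,0,0],-1],[[0,0,0],[0,0,0],-1]])

```text
time: 7.3
ee_pos: [461.5, -33.4, 218.6]
ee_rot: [0.0, 1.0, -0.001, 0.002]
ft_force: [-1.5, 0.1, 7.5]
opening: 64.4
finger_force: 35.0
```

Emit:
arm_command(rows=[[[0,0,0.2],[0,0,0],-1],[[0,0,0.2],[0,0,0],-1],[[0,0,0.2],[0,0,0],-1],[[0,0,0.2],[0,-0.075,0],-1],[[0,0,0],[0,-0.075,0],-1],[[0,0,0],[0,-0.075,0],-1],[[0,0,0],[0,-0.075,0],-1],[[0,0,0],[0,-0.075,0],-1],[[0,0,0],[0,-0.075,0],-1],[[0,0,0],[0,0,0],-1],[[0,0,0],[0,0,0],-1],[[0,0,0],[0,0,0],-1],[[0,0,0],[0,0,0],-1]])

```text
time: 8.38
ee_pos: [460.6, -33.0, 336.8]
ee_rot: [0.0, 0.939, 0.0, 0.345]
ft_force: [-0.3, -0.8, -2.8]
opening: 64.3
finger_force: 35.0
```

```bash
cat > look.py <<'E'
from h import *
import sys
from scipy.spatial.transform import Rotation as Ro
s=state();print(s["joint_positions"],s["wrist_torque"])
L=s["ee_pos"]+Ro.from_quat(s["ee_rot"]).apply([0,0,146]);print(L)
o=[]
for n in("top","side"):
    u,v=proj(n,L).astype(int);a=camera(n);o.append(cv2.resize(a[max(v-40,0):v+40,max(u-40,0):u+40],(400,400),interpolation=cv2.INTER_CUBIC))
cv2.imwrite(sys.argv[1],np.hstack(o))
E
python3 look.py pics/t3.png
```

```text
[-0.4118901  -0.29126792  2.22750077  0.47944747  0.5980974  -2.29760102] [ 0.04370562  0.65326315 -0.03943204]
[555.17749381 -32.90619378 225.59485458]
```

View pics/t3.png

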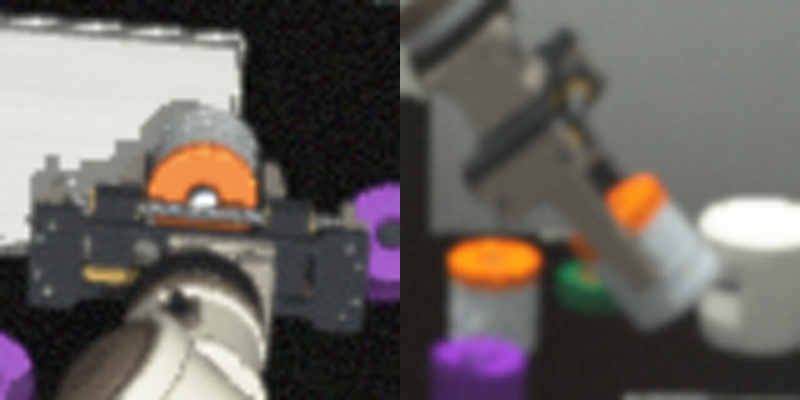

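The window at crop (204,198) is partly hidden but shows white, so this tin is probably packed. I'll set it down and check it level.

Emit:
arm_command(rows=[[[0,0,0],[0,0.075,0],-1],[[0,0,0],[0,0.075,0],-1],[[0,0,0],[0,0.075,0],-1],[[0,0,0],[0,0.075,0],-1],[[0,0,0],[0,0.075,0],-1],[[0,0,0],[0,0.075,0],-1],[[0,0,-0.2],[0,0,0],-1],[[0,0,-0.2],[0,0,0],-1],[[0,0,-0.18],[0,0,0],-1],[[0,0,-0.1],[0,0,0],-1],[[0,0,-0.06],[0,0,0],-1],[[0,0,-0.04],[0,0,0],-1],[[0,0,-0.015],[0,0,0],-1],[[0,0,0],[0,0,0],-1],[[0,0,0],[0,0,0],-1]])

```text
time: 9.73
ee_pos: [461.4, -33.3, 218.8]
ee_rot: [0.0, 1.0, -0.001, 0.001]
ft_force: [-0.1, 0.2, -3.5]
opening: 64.2
finger_force: 35.0
```

Emit:
arm_command(rows=[[[0,0,-0.008],[0,0,0],-1],[[0,0,0],[0,0,0],-1],[[0,0,0],[0,0,0],-1]])

```text
time: 9.98
ee_pos: [461.6, -33.3, 218.5]
ee_rot: [0.0, 1.0, -0.001, 0.001]
ft_force: [-4.4, 1.2, 10.0]
opening: 64.3
finger_force: 35.0
```

Emit:
arm_command(rows=[[[0,0,0],[0,0,0],1],[[0,0,0],[0,0,0],1],[[0,0,0],[0,0,0],1],[[0,0,0.1],[0,0,0],1],[[0,0,0.25],[0,0,0],1],[[0,0,0.25],[0,0,0],1],[[0,0,0.25],[0,0,0],1],[[-0.038,-0.213,0.05],[0,0,0],1],[[-0.038,-0.213,0],[0,0,0],1],[[-0.038,-0.213,0],[0,0,0],1],[[-0.038,-0.213,0],[0,0,0],1],[[-0.038,-0.213,0],[0,0,0],1],[[-0.038,-0.213,0],[0,0,0],1],[[-0.038,-0.213,0],[0,0,0],1],[[0,0,0],[0,0,0],1],[[0,0,0],[0,0,0],1]])

```text
time: 11.32
ee_pos: [420.2, -257.9, 351.3]
ee_rot: [0.002, 1.0, 0.0, 0.0]
ft_force: [0.0, 0.6, -0.5]
opening: 91.9
finger_force: 0.0
```

```bash
python3 - <<'E'
from h import *
a=camera("top")
print(state()["joint_positions"])
cv2.imwrite("pics/t4.png",cv2.resize(a[160:270,200:440],(800,367),interpolation=cv2.INTER_CUBIC))
E
```

```text
[-7.94250762e-01 -8.51355146e-03  1.88247750e+00  4.10901612e-04
  1.26799618e+00 -2.36294110e+00]
```

View pics/t4.png

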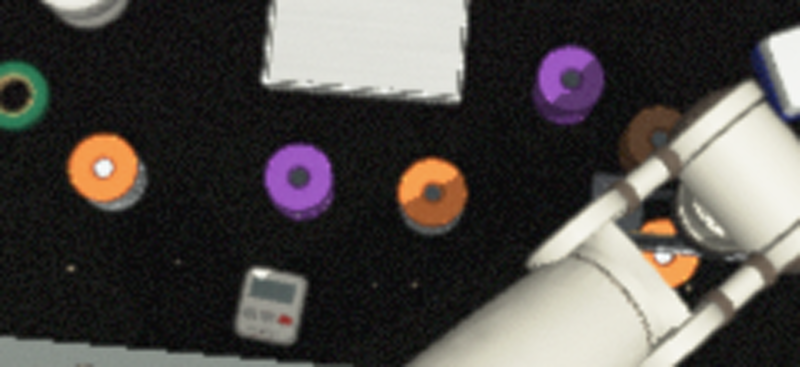

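The left tin shows white at (104,168). The middle tin at (432,192) now shows dark, although a shadow falls partly over it. I'll move off partway and check the pixel values.

Emit:
arm_command(rows=[[[0.005,0.22,0],[0,0,0],1],[[0.005,0.22,0],[0,0,0],1],[[0.005,0.22,0],[0,0,0],1],[[0,0,0],[0,0,0],1]])

```text
time: 11.7
ee_pos: [422.5, -152.3, 350.7]
ee_rot: [-0.002, 1.0, 0.002, -0.0]
ft_force: [0.2, 0.2, 0.7]
opening: 92.1
finger_force: 0.0
```

```bash
python3 - <<'E'
from h import *
a=camera("top");o=cv2.imread("pics/top0.png")
for u,v in((330,217),(232,210),(290,214)):print((u,v),o[v-2:v+3,u-2:u+3].mean((2)).round().tolist(),a[v-2:v+3,u-2:u+3].mean((2)).round().tolist())
h=cv2.cvtColor(a,cv2.COLOR_BGR2HSV);m=cv2.inRange(h,(5,150,80),(22,255,255))
for c in cv2.findContours(m,0,2)[0]:
    if cv2.contourArea(c)>60:
        (u,v),r=cv2.minEnclosingCircle(c);print(u,v,r,on_plane("top",(u,v),70).round())
cv2.imwrite("pics/t5.png",cv2.resize(a[160:270,200:440],(800,367),interpolation=cv2.INTER_CUBIC))
E
```

```text
(330, 217) [[140.0, 154.0, 183.0, 178.0, 148.0], [165.0, 236.0, 245.0, 244.0, 213.0], [209.0, 245.0, 246.0, 246.0, 242.0], [207.0, 245.0, 246.0, 246.0, 241.0], [171.0, 242.0, 244.0, 241.0, 191.0]] [[78.0, 78.0, 77.0, 79.0, 78.0], [77.0, 73.0, 74.0, 79.0, 75.0], [71.0, 72.0, 74.0, 73.0, 76.0], [70.0, 73.0, 72.0, 73.0, 76.0], [73.0, 72.0, 70.0, 70.0, 76.0]]
(232, 210) [[167.0, 206.0, 210.0, 179.0, 138.0], [214.0, 245.0, 246.0, 242.0, 203.0], [236.0, 246.0, 246.0, 246.0, 235.0], [226.0, 245.0, 246.0, 244.0, 219.0], [167.0, 230.0, 239.0, 221.0, 165.0]] [[221.0, 233.0, 220.0, 150.0, 150.0], [245.0, 245.0, 242.0, 195.0, 147.0], [246.0, 246.0, 243.0, 213.0, 145.0], [244.0, 245.0, 238.0, 164.0, 145.0], [223.0, 223.0, 196.0, 145.0, 157.0]]
(290, 214) [[69.0, 69.0, 70.0, 74.0, 84.0], [67.0, 74.0, 73.0, 69.0, 80.0], [70.0, 72.0, 70.0, 71.0, 95.0], [80.0, 76.0, 84.0, 92.0, 119.0], [111.0, 100.0, 110.0, 134.0, 148.0]] [[72.0, 68.0, 72.0, 69.0, 83.0], [68.0, 69.0, 69.0, 69.0, 77.0], [68.0, 69.0, 71.0, 70.0, 93.0], [77.0, 75.0, 81.0, 91.0, 119.0], [111.0, 100.0, 106.0, 131.0, 143.0]]
399.3260803222656 236.5869598388672 10.317609786987305 [ 418. -259.   70.]
329.25 217.0 10.077921867370605 [462. -31.  70.]
230.3275909423828 209.6724090576172 10.74193000793457 [458. 290.  70.]
```

View pics/t5.png

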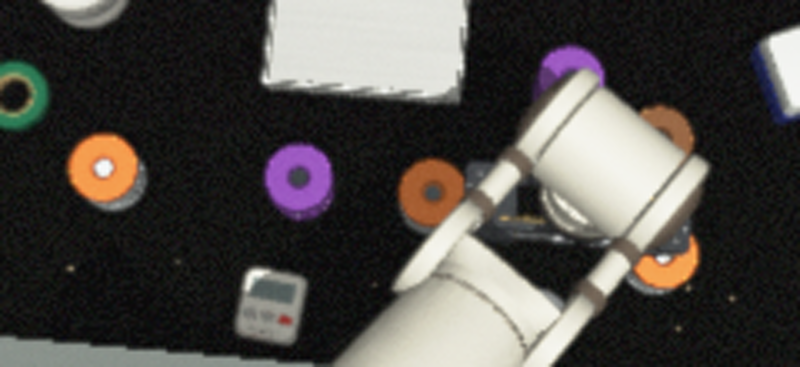

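The middle tin's window reads about 72, the same as the empty look-alikes, and it was dark in its lit half too. It is the loose one, so I'll pick it up again.

Emit:
arm_command(rows=[[[0.065,0.2,0],[0,0,0],1],[[0.065,0.2,0],[0,0,0],1],[[0.065,0.2,0],[0,0,0],1],[[0.065,0.2,0],[0,0,0],1],[[0,0,0],[0,0,0],1],[[0,0,0],[0,0,0],1]])

```text
time: 12.25
ee_pos: [462.0, -36.6, 351.3]
ee_rot: [-0.001, 1.0, -0.0, -0.0]
ft_force: [0.5, -0.1, 0.4]
opening: 92.0
finger_force: 0.0
```

Emit:
arm_command(rows=[[[0,0.022,-0.25],[0,0,0],1],[[0,0,-0.25],[0,0,0],1],[[0,0,-0.2],[0,0,0],1],[[0,0,-0.14],[0,0,0],1],[[0,0,-0.04],[0,0,0],1],[[0,0,0],[0,0,0],-1],[[0,0,0],[0,0,0],-1],[[0,0,0],[0,0,0],-1],[[0,0,0],[0,0,0],-1],[[0,0,0],[0,0,0],-1],[[0,0,0],[0,0,0],-1],[[0,0,0.15],[0,0,0],-1],[[0,0,0.2],[0,0,0],-1],[[0,0,0.2],[0,0,0],-1],[[0,0,0.2],[0,0,0],-1],[[0,0,0.2],[0,0,0],-1],[[0,0,0.15],[0,0,0],-1],[[0,0,0],[0,0,0],-1]])

```text
time: 13.75
ee_pos: [462.9, -34.7, 389.5]
ee_rot: [0.0, 1.0, -0.002, 0.005]
ft_force: [0.9, -0.6, -1.6]
opening: 64.3
finger_force: 35.0
```

Emit:
arm_command(rows=[[[0.06,0.025,0],[0,0,0],-1],[[0.12,0.055,0],[0,0,0],-1],[[0.12,0.055,0],[0,0,0],-1],[[0.12,0.055,0],[0,0,0],-1],[[0.12,0.055,0],[0,0,0],-1],[[0.12,0.055,0],[0,0,0],-1],[[0.12,0.055,0],[0,0,0],-1],[[0.12,0.055,0],[0,0,0],-1],[[0.12,0.055,0],[0,0,0],-1],[[0.12,0.055,0],[0,0,0],-1],[[0.05,0.025,0],[0,0,0],-1],[[0,0,0],[0,0,0],-1],[[0,0,0],[0,0,0],-1],[[0,0,0],[0,0,0],-1],[[0,0,0],[0,0,0],-1],[[0,0,0],[0,0,0],-1],[[0,0,0],[0,0,0],-1],[[0,0,0],[0,0,0],-1]])

```text
time: 15.25
ee_pos: [640.1, 47.2, 384.6]
ee_rot: [0.001, 1.0, -0.0, 0.0]
ft_force: [-0.1, 1.0, -2.3]
opening: 64.0
finger_force: 35.0
```

```bash
python3 look.py pics/t6.png; python3 - <<'E'
from h import *
cv2.imwrite("pics/side_end.png",np.vstack([camera("side")[100:280,180:460],cv2.resize(cv2.imread("pics/t6.png"),(280,140))]))
s=state();print(s["ee_pos"],s["ee_rot"],s["joint_velocities"])
E
```

```text
[-1.14339089e-01  3.42800406e-01  1.41757069e+00 -1.56241249e-05
  1.38078817e+00 -1.68381238e+00] [-0.00224501 -0.03666957  0.02593258]
[640.11841382  47.17256743 238.59735326]
[640.18582799  47.33285275 384.46364516] [ 5.28452577e-04  9.99999856e-01 -1.90586106e-05  8.92235828e-05] [ 0.00181234  0.00313089 -0.00037886 -0.00100526 -0.00079692 -0.00198699]
```

View pics/side_end.png

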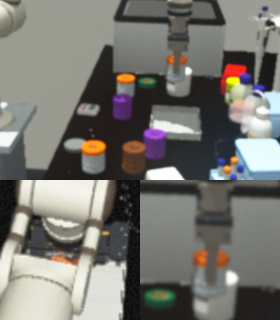

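The last picture shows the tin held upright over the tray, with its base about 165 mm above the worktop.

```bash
python3 -c "
from station import *
print(finish_job())"
```

```text
the job is handed in; nothing more can be done
None
```

I handed the job in with the middle tin held upright and still over the tray's middle, its base about 14 cm above the rim. It is the rattling one: its window went dark after tipping. The left tin tested packed and is back upright, and I left the right tin untouched since the loose one was already found.

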